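# Fit up a tube frame corner in the welding fixture and hold it for tacking

### The arm

A 6-joint arm with a two-finger parallel gripper is mounted at the origin on a cart in front of the work surface, level with it; the furniture and walls round the work are solid. World frame = base frame: x ahead of the robot, y to its left, z up, the work surface at z = 0. Lengths are in m, angles in rad, forces in N, time in s.
With the tool pointing down it reaches from about 0.3 to 0.875 m from the base axis. Payload 6.4 kg.
Tool frame: the origin (TCP) lies between the finger pads; the fingertips stand 8 mm ahead of it and the grasp point (between the pads) lies 11 mm behind it; z points along the fingers, y is the direction in which the jaws open and shut (so a half turn about z gives the same grasp; the last joint's range is limited). The gripper opens to 85 mm and grips with 20 to 120 N. Pads are 22 mm wide; open, the fingers measure 114 mm over their backs; the gripper's body (76 mm by 85 mm) begins 54 mm behind the grasp point. The pads swing forward as they close: fully open they stand 13 mm farther back than shut.
Start: joints at [-1.451, 0.181, 1.607, -0, 1.354, -0.206], TCP at [0.184, -0.545, 0.239] pointing down, gripper open.
Joint ranges: [-2.99, 2.99], [-0.89, 2.07], [0.3, 2.58], [-1.14, 4.28], [0, 2.63], [-3.12, 3.12]. Speed limits (rad/s): [2.57, 2.57, 3.01, 3.14, 3.14, 3.14].

### API

Orientations are given as a unit quaternion [w, x, y, z].
In Python, from bench import monitor, viewer, workorder, spotter gives the robot as it stands. The module is installed in compiled form; this text tells all that it offers.
- The arm moves only by the tool move_arm, never from a script. Its argument "motion" is a list of rows, each a list of 3 entries, a list of its own where there are three numbers: the shift along the tool's x, y, z in units of 60 mm (1.0 is 60 mm), then the turn, a rotation vector about the tool's x, y, z in units of 8 degrees (1.0 is 8 degrees), then the opening in per cent of the stroke, from 0 (shut) to 100 (fully open). In form: [[[dx, dy, dz], [rx, ry, rz], grip], ...]. A call has 1 to 10 rows; each row is the pose to reach, as a shift and turn from the pose commanded when the call began, along the tool's axes at that moment; what a row does not reach only later rows make up. A row lasts 1/8 s, in which the tool goes at most 62.5 mm and 10.7 degrees, less where a joint would pass 70% of its speed; a pose out of reach is approached as far as the arm can. A call with a gripper value outside its range is refused whole. The fingers move at their own pace and stop on an object; the grip force is fixed at half the most. Time passes only in rows, so rows that repeat a pose let the fingers close. It gives the time, the measured TCP pose, the force and the opening at its end, in the units of the state.
- monitor.get_obs(): the state, without advancing time (a new reading comes with each control period).
- viewer.camera(name): name is "scene" or "top" or "wrist"; returns the picture (480x640x3 uint8, blue, green, red); there is no depth.
- viewer.calibration(name): a dict with "fovy" (degrees; the focal length in pixels is half the picture's height over the tangent of half this angle, whatever the lens; pixels are square), "cx", "cy" (the principal point, pixels), "distortion" ([k1, k2, p1, p2, k3] as OpenCV has them; the pictures are not rectified), "extrinsics" (4x4, takes a point from camera to world coordinates). Camera axes: x right, y down, z forward; pixel columns grow to the right and rows downward; lengths in m; the calibration is good to about 2 mm. A picture is of the moment at which its call begins: read the wrist's pose just before it. calibration takes no time and is no camera call; for the wrist camera it gives the pose at the moment of the call.
- workorder.hand_in(): hands the job in, once; it reports no verdict.
Trained networks look in the newest picture that a camera, given by its name, has taken for a name from the list of things; names that differ only in an ending like _2 or _b are one class to them, and where a whole thing is asked for, a point or a joint stands for the part that bears it (a point fixed in the world has none). Each returns a list of dicts, best first, with "score" (0 to 1); they miss things now and then, are a little off and sometimes report something else, mostly with a low value. They report only what shows in the picture. A call takes as long as a camera call. They do not tell look-alikes from the thing itself.
- spotter.search_frame(camera, name): "centre" ([column, row] as shares, 0 to 1, of the picture: columns of its width, rows of its height, amid what is visible of it).
- spotter.outline_of(camera, name): "region" (480x640 bool, what is visible of it) and "centre" ([column, row] as shares, 0 to 1, of the picture: columns of its width, rows of its height, amid what is visible of it).
The state is a dict: "time_s": time; "q": joint angles; "dq": joint speeds; "joint_efforts": joint torques, N m; "eef_pos": TCP position; "eef_rot": TCP orientation; "wrist_force": force on the tool from outside, world axes, zero at the start; "torque": the same for the moment, N m; "opening": opening from 0.0 (shut) to 1.0 (fully open).
Only numpy, scipy, OpenCV 4.12 (cv2) and the standard library are available. Lean on these libraries where they do the work, as an engineer would, in place of code of your own. Each camera call takes 0.05 s, during which the arm holds its last target. There are 200 camera calls.

### The job

Fit up the frame corner in the welding fixture: first slide the long square tube, which lies loose on the fixture plate, home into the corner, its side flat against the back stop bar and its end against the side stop bar; then fetch the short square tube that lies on the bench to the left of the fixture and set it flat on the plate, its side along the side stop bar and its end butted against the long tube with no gap. Finish still gripping the short tube and pressing it firmly both against the side stop and against the long tube (so that the long tube is pinched against the back stop), ready for tack welding; do not let go, and leave the tools around where they lie.

Things in the scene. Friction and masses are not known exactly. Their poses are not given: they have to be found in the camera images.
- fixture: Welding fixture: dark steel plate 230 x 260 x 10 mm (x, y, z) with clamp holes and two bright stop bars, fixed to the bench (does not move), turned up to 0.2 rad. Origin at the centre of its underside; corner lies at (0.085, -0.100, 0.010) from it
- corner (a point): Inner corner of the welding fixture: where the faces of its two stop bars, extended, meet on the plate's top surface (10 mm above the bench). Fixture axes: z up; x away from the robot, square to the back stop; y left along the back stop. The tubes belong at x < 0, y > 0
- back_stop: Bright steel bar 25 x 205 x 20 mm on the plate, fixed, along the fixture's y axis; its face towards the robot is the plane x = 0 of the corner frame, from y = 0.020 to 0.225, 20 mm high above the plate. Origin at the centre of its underside
- side_stop: Bright steel bar 180 x 25 x 20 mm on the plate, fixed, along the fixture's x axis at its right edge; its left face is the plane y = 0 of the corner frame, from x = -0.190 to -0.010, 20 mm high above the plate. Origin at the centre of its underside. Dry steel on steel: friction about 0.6 (0.48 to 0.72) between tubes, plate and stops
- long_tube: Loose dark steel square tube, 40 x 40 mm, 160 mm long, 0.4 to 0.65 kg, on the fixture plate a few cm from both stops, roughly along the back stop. Origin at the centre of its underside, y along its length, z up. Its top stands 20 mm above the stops, so it can be gripped over them. Home: origin at (-0.020, 0.080, 0) in the corner frame. Solid to touch (ends closed to the fingers)
- short_tube: Loose steel square tube offcut, 40 x 40 mm, 73 mm long, 0.2 to 0.33 kg, on the bench left of the fixture (not the similar offcut far back among the other stock). Origin at the centre of its underside, y along its length, z up; solid to touch. In place: length along the fixture's x axis (either way round), origin at (-0.0765, 0.020, 0) in the corner frame
- tape_measure: Bystander: yellow tape measure 67 x 77 x 32 mm on the bench, behind and to the left of the work. Origin at the centre of its underside
- pliers: Bystander: pliers with red handles, 59 x 185 x 16 mm, lying at the left edge of the bench. Origin at the centre of the underside
- chipping_hammer: Bystander: chipping hammer 145 x 207 x 23 mm lying to the right of the fixture. Origin at the centre of the underside
Things that resemble listed ones, but are neither listed nor needed, are in the scene too. What is shaped like the short_tube but brown is not meant.

How it is judged:
By the outcome, as a careful person would: the job done as asked, in the order asked, and still so for the second after the job is handed in, while the arm keeps its last pose, push and grip.
It also fails if it takes over 58 s, if anything falls off the work surface, if the arm or the gripper's body presses on something with over 40 N, if the wrist force passes 120 N, or if a joint passes its speed limit or range.

## Working session

There is one attempt and no reset: what is moved stays moved. The work goes in short steps, Python scripts to look and compute and a tool call to move; the robot and the scene stay as the last step left them, time stands still between calls to the robot, and variables do not carry over. Pictures are saved under pics/ and viewed, about 8 in all and at most 12, crops included, and the job is handed in when it is done.

Besides the shell and the picture viewer there is one more tool, called as name([rows], argument=value, ...), one row to a line, values as JSON. move_arm: Moves the arm, as the interface text tells. Its arguments: {"type":"object","properties":{"motion":{"type":"array","items":{"type":"array"}}},"required":["motion"]}

```bash
mkdir -p pics; cat > h.py <<'E'
import numpy as np, cv2
from bench import monitor, viewer, workorder, spotter
from scipy.spatial.transform import Rotation as R
def K(c):
    f=240/np.tan(np.radians(c['fovy'])/2); return np.array([[f,0,c['cx']],[0,f,c['cy']],[0,0,1]])
def p2w(c,px,z):
    px=np.array(px,float).reshape(-1,1,2); n=cv2.undistortPoints(px,K(c),np.array(c['distortion'],float)).reshape(-1,2)
    E=np.array(c['extrinsics']); d=np.c_[n,np.ones(len(n))]@E[:3,:3].T; o=E[:3,3]
    return o+d*((z-o[2])/d[:,2])[:,None]
def w2p(c,P):
    E=np.linalg.inv(np.array(c['extrinsics'])); r,_=cv2.Rodrigues(E[:3,:3])
    return cv2.projectPoints(np.array(P,float).reshape(-1,3),r,E[:3,3],K(c),np.array(c['distortion'],float))[0].reshape(-1,2)
def Rq(q): return R.from_quat([q[1],q[2],q[3],q[0]])
E
cat > a.py <<'E'
from h import *
for n in ['scene','top']:
    im=viewer.camera(n); cv2.imwrite(f'pics/{n}1.png',im)
    c=viewer.calibration(n); print(n,c['fovy'],c['distortion'],np.round(c['extrinsics'],3).tolist())
    for t in ['long_tube','short_tube','fixture','back_stop','side_stop']:
        for d in spotter.search_frame(n,t):
            px=np.array(d['centre'])*[640,480]; print(t,round(d['score'],2),px.round(),p2w(c,px,0.04).round(3))
o=monitor.get_obs();print({k:np.round(v,3).tolist() for k,v in o.items()})
E
python3 a.py
```

```text
scene 42.89006115126895 [0.07052002 0.         0.         0.         0.        ] [[-0.416, -0.654, 0.632, -0.368], [-0.909, 0.292, -0.297, 0.466], [0.01, -0.698, -0.716, 1.119], [0.0, 0.0, 0.0, 1.0]]
long_tube 0.62 [345. 236.] [[ 0.606 -0.035  0.04 ]]
long_tube 0.61 [339. 261.] [[0.533 0.016 0.04 ]]
short_tube 0.79 [214. 309.] [[0.515 0.334 0.04 ]]
fixture 0.89 [338. 259.] [[0.54  0.014 0.04 ]]
back_stop 0.86 [338. 223.] [[ 0.656 -0.039  0.04 ]]
back_stop 0.28 [214. 310.] [[0.513 0.333 0.04 ]]
top 43.58949737995347 [-0.06290961  0.          0.          0.          0.        ] [[0.027, -0.992, 0.124, 0.383], [-1.0, -0.029, -0.01, 0.01], [0.013, -0.124, -0.992, 1.729], [0.0, 0.0, 0.0, 1.0]]
long_tube 0.62 [350. 233.] [[ 0.611 -0.051  0.04 ]]
short_tube 0.82 [215. 259.] [[0.525 0.329 0.04 ]]
short_tube 0.6 [275. 238.] [[0.59  0.162 0.04 ]]
fixture 0.82 [357. 251.] [[ 0.56  -0.072  0.04 ]]
back_stop 0.94 [354. 212.] [[ 0.671 -0.061  0.04 ]]
side_stop 0.59 [389. 254.] [[ 0.553 -0.163  0.04 ]]
{'time_s': 0.6, 'q': [-1.451, 0.181, 1.607, -0.0, 1.354, -0.206], 'dq': [0.0, -0.0, -0.0, 0.001, 0.003, 0.002], 'joint_efforts': [-0.001, -44.46, -35.152, -0.0, 0.001, -0.0], 'eef_pos': [0.184, -0.545, 0.239], 'eef_rot': [0.0, 0.987, 0.162, -0.0], 'wrist_force': [-0.125, -0.628, 0.395], 'torque': [-0.014, 0.003, -0.022], 'opening': 1.002}
```

View pics/top1.png

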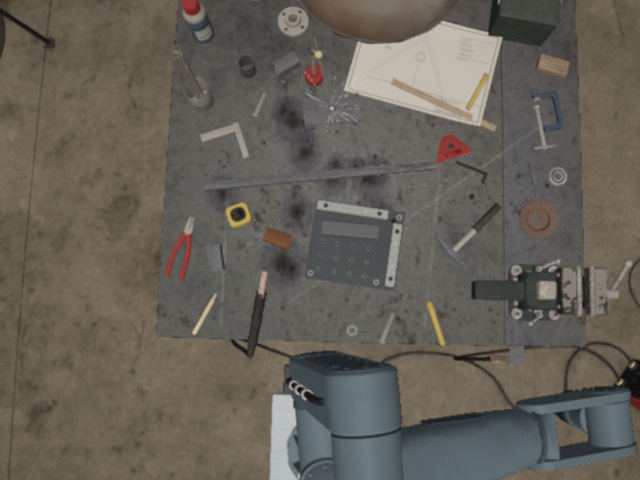

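View pics/scene1.png

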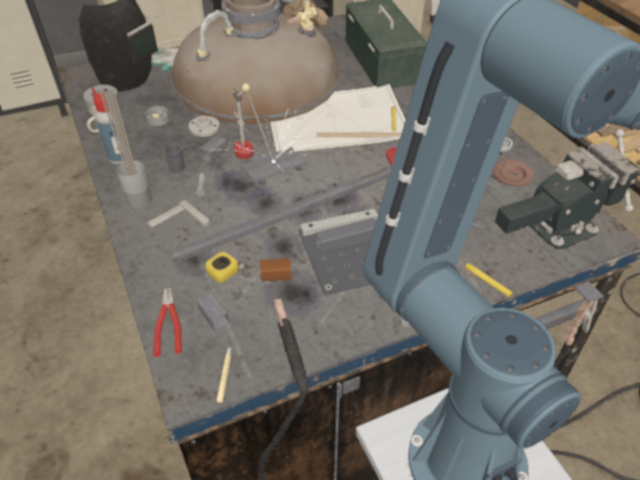

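The top view shows three candidates for the short tube. The grey offcut at (215,257) is on the bench left of the fixture, which fits the description. The block at (278,238) is brown, so it's excluded, and the grey piece at (287,63) is the one far back among the stock. The long tube lies on the plate at (350,230). I'll check this in an enlarged crop and work out where the wrist camera should look from.

```bash
cat >> h.py <<'E'
def rel(p0,q0,p1,Rm1):
    R0=Rq(q0); s=R0.inv().apply(np.array(p1)-p0)/0.06; r=np.degrees((R0.inv()*Rm1).as_rotvec())/8
    return s.round(3).tolist(), r.round(3).tolist()
def down(yaw): # tool z down, tool y (jaw) axis at angle yaw in world
    y=np.array([np.cos(yaw),np.sin(yaw),0]); z=np.array([0,0,-1.]); return R.from_matrix(np.c_[np.cross(y,z),y,z])
E
python3 - <<'E'
from h import *
c=viewer.calibration('wrist'); o=monitor.get_obs()
Rt=Rq(o['eef_rot']); E=np.array(c['extrinsics'])
print('cam in tool',Rt.inv().apply(E[:3,3]-o['eef_pos']).round(3),(Rt.as_matrix().T@E[:3,:3]).round(2).tolist(),c['fovy'])
im=cv2.imread('pics/top1.png'); cv2.imwrite('pics/crop2.png',cv2.resize(im[190:300,170:410],None,fx=3.3,fy=3.3,interpolation=cv2.INTER_CUBIC))
print(rel(o['eef_pos'],o['eef_rot'],[0.45,-0.05,0.36],down(-np.pi/2)))
E
```

```text
cam in tool [ 0.084  0.    -0.135] [[0.0, -0.95, -0.32], [1.0, 0.0, 0.0], [-0.0, -0.32, 0.95]] 61.22000431628071
([6.839, -6.393, -2.012], [0.0, 0.0, 2.334])
```

View pics/crop2.png

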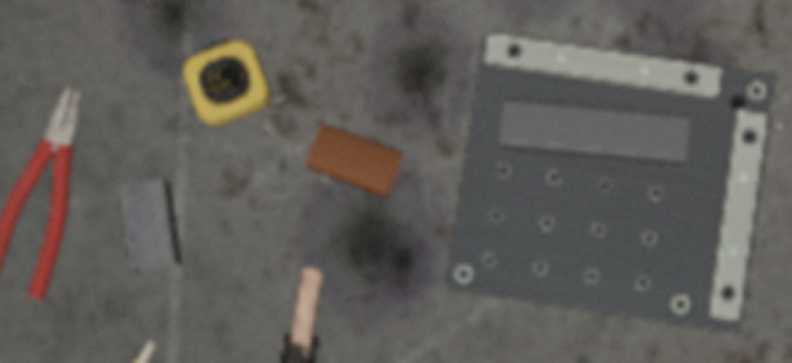

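The crop confirms it: a grey offcut at crop (148,223), brown block at (355,160), and the long tube on the plate at (595,130), about parallel to the back stop. I'll move the wrist camera over the fixture.

move_arm([
  [[0.7, -0.6, -0.3], [0, 0, 0.3], 100],
  [[1.5, -1.3, -0.6], [0, 0, 0.6], 100],
  [[2.3, -2.0, -0.9], [0, 0, 0.9], 100],
  [[3.0, -2.8, -1.2], [0, 0, 1.2], 100],
  [[3.8, -3.5, -1.5], [0, 0, 1.5], 100],
  [[4.6, -4.2, -1.8], [0, 0, 1.8], 100],
  [[5.4, -4.9, -2.0], [0, 0, 2.1], 100],
  [[6.1, -5.6, -2.0], [0, 0, 2.3], 100],
  [[6.8, -6.2, -2.0], [0, 0, 2.33], 100],
  [[7.5, -6.5, -2.0], [0, 0, 2.33], 100],
])

```text
time_s: 1.85
eef_pos: [0.4863, -0.0289, 0.3602]
eef_rot: [0.0, 1.0, 0.001, 0.001]
wrist_force: [-0.0, -1.2, 0.2]
opening: 1.001
```

move_arm([
  [[0.7, 0, 0], [0, 0, 0], 100],
  [[1.0, 0, 0], [0, 0, 0], 100],
  [[1.0, 0, 0], [0, 0, 0], 100],
])

```text
time_s: 2.22
eef_pos: [0.5461, -0.031, 0.3586]
eef_rot: [-0.0, 1.0, 0.001, -0.001]
wrist_force: [0.3, -0.2, -0.0]
opening: 0.996
```

```bash
cat > w.py <<'E'
import sys
from h import *
o=monitor.get_obs(); c=viewer.calibration('wrist'); im=viewer.camera('wrist'); n=sys.argv[1]; cv2.imwrite(f'pics/{n}.png',im)
import pickle; pickle.dump((c,o),open(f'pics/{n}.pkl','wb'))
print(o['time_s'],np.round(o['eef_pos'],4),np.round(o['eef_rot'],4),o['opening'],np.round(o['wrist_force'],1))
for t,z in zip(['long_tube','back_stop','side_stop','fixture','short_tube'],[.05,.03,.03,.01,.04]):
    for d in spotter.outline_of('wrist',t)[:2]:
        g=d['region'].astype(np.uint8); 
        k=max(cv2.findContours(g,0,2)[0],key=cv2.contourArea); b=cv2.boxPoints(cv2.minAreaRect(k))
        print(t,round(d['score'],2),g.sum(),b.round().tolist(),p2w(c,b,z)[:,:2].round(4).tolist())
E
python3 w.py w1
```

```text
2.225 [ 0.5461 -0.031   0.3586] [-1.e-04  1.e+00  6.e-04 -6.e-04] 0.9959535181600601 [ 0.3 -0.2 -0. ]
long_tube 0.94 5972 [[265.0, 123.0], [268.0, 82.0], [421.0, 92.0], [418.0, 132.0]] [[0.6029, 0.0351], [0.6438, 0.0308], [0.6349, -0.1278], [0.5933, -0.1279]]
back_stop 0.74 4846 [[252.0, 49.0], [255.0, 22.0], [445.0, 48.0], [442.0, 75.0]] [[0.678, 0.0496], [0.7046, 0.0445], [0.6805, -0.1557], [0.653, -0.1539]]
side_stop 0.86 3880 [[422.0, 239.0], [453.0, 84.0], [480.0, 90.0], [449.0, 244.0]] [[0.4653, -0.1456], [0.6437, -0.1669], [0.6386, -0.1973], [0.4583, -0.1794]]
fixture 0.59 38028 [[229.0, 219.0], [253.0, 20.0], [485.0, 48.0], [461.0, 248.0]] [[0.4834, 0.0922], [0.7099, 0.0501], [0.683, -0.2063], [0.4461, -0.2026]]
short_tube 0.91 3041 [[-5.0, 165.0], [42.0, 147.0], [66.0, 210.0], [20.0, 228.0]] [[0.5594, 0.3589], [0.5788, 0.2958], [0.5046, 0.2812], [0.4822, 0.3466]]
short_tube 0.62 2938 [[117.0, 140.0], [129.0, 102.0], [205.0, 127.0], [192.0, 165.0]] [[0.5851, 0.205], [0.6261, 0.1844], [0.5984, 0.1036], [0.5562, 0.122]]
```

View pics/w1.png

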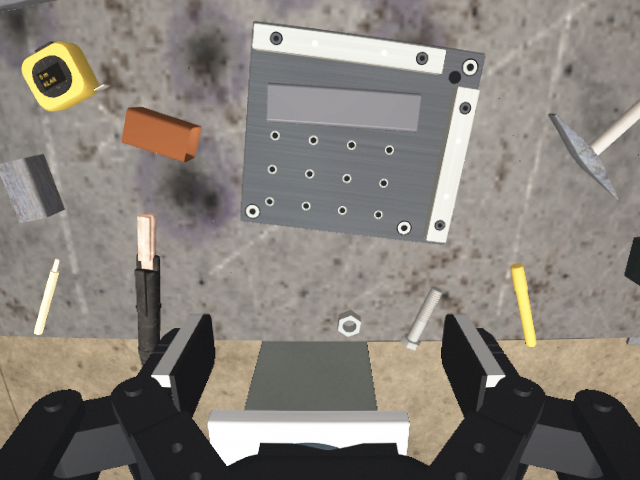

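The wrist view shows the back stop from (255,35) to (445,60), the side stop from (465,90) to (437,240), and the long tube's top from (268,85) to (420,130). Next I'll fit the fixture and tube poses accurately.

```bash
cat > fit.py <<'E'
import sys,pickle
from h import *
from scipy.optimize import minimize
n=sys.argv[1]; c,o=pickle.load(open(f'pics/{n}.pkl','rb')); im=cv2.imread(f'pics/{n}.png')
def rect(z,x0,x1,y0,y1,s=0.0005):  # metric ortho image: rows = x descending, cols = y descending
    xs=np.arange(x1,x0,-s); ys=np.arange(y1,y0,-s); Y,X=np.meshgrid(ys,xs)
    m=w2p(c,np.c_[X.ravel(),Y.ravel(),np.full(X.size,z)]).astype(np.float32)
    return cv2.remap(im,m[:,0].reshape(X.shape),m[:,1].reshape(X.shape),cv2.INTER_LINEAR)
def blobs(mask,x1,y1,s=0.0005,amin=2000):
    mask=cv2.morphologyEx(mask,cv2.MORPH_CLOSE,np.ones((15,15))); mask=cv2.morphologyEx(mask,cv2.MORPH_OPEN,np.ones((15,15)))
    for k in cv2.findContours(mask,0,1)[0]:
        if cv2.contourArea(k)>amin:
            (cx,cy),_,_=r=cv2.minAreaRect(k); b=cv2.boxPoints(r); e=sorted([(np.linalg.norm(b[1]-b[0]),*(b[1]-b[0])),(np.linalg.norm(b[2]-b[1]),*(b[2]-b[1]))])
            L=e[1]; d=np.array([-L[2],-L[1]]); 
            if abs(d[0])<abs(d[1]): d*=np.sign(d[1])
            else: d*=np.sign(d[0])
            print('centre',np.round([x1-cy*s,y1-cx*s],4),'size',round(e[0][0]*s,4),round(L[0]*s,4),'long-axis angle deg',round(np.degrees(np.arctan2(d[1],d[0])),2))
if __name__=='__main__':
    a=(0.42,0.74,-0.24,0.12)
    g=rect(0.03,*a); cv2.imwrite('pics/g.png',g); print('bars z=.03'); blobs(((g.min(2)>190)*255).astype(np.uint8),0.74,0.12)
    g=rect(0.05,*a); gr=g.astype(int); px=w2p(c,[0.619,-0.0475,.05]).round().astype(int)[0]; t=im[px[1],px[0]]; u=im[170,300]; print(t,u)
    print('tube z=.05'); m=(np.abs(gr-t).sum(2)<np.abs(t.astype(int)-u).sum()*0.5); m[:, :60]=0; blobs((m*255).astype(np.uint8),0.74,0.12,amin=15000)
    cv2.imwrite('pics/g5.png',g)
E
python3 fit.py w1
```

```text
bars z=.03
centre [ 0.5513 -0.1742] size 0.0251 0.1271 long-axis angle deg -6.94
centre [ 0.6789 -0.0537] size 0.0246 0.1463 long-axis angle deg 83.0
[158 155 157] [128 124 120]
tube z=.05
centre [ 0.618 -0.047] size 0.0365 0.1597 long-axis angle deg 86.28
centre [ 0.573  -0.0748] size 0.305 0.3295 long-axis angle deg 90.0
```

View pics/g5.png

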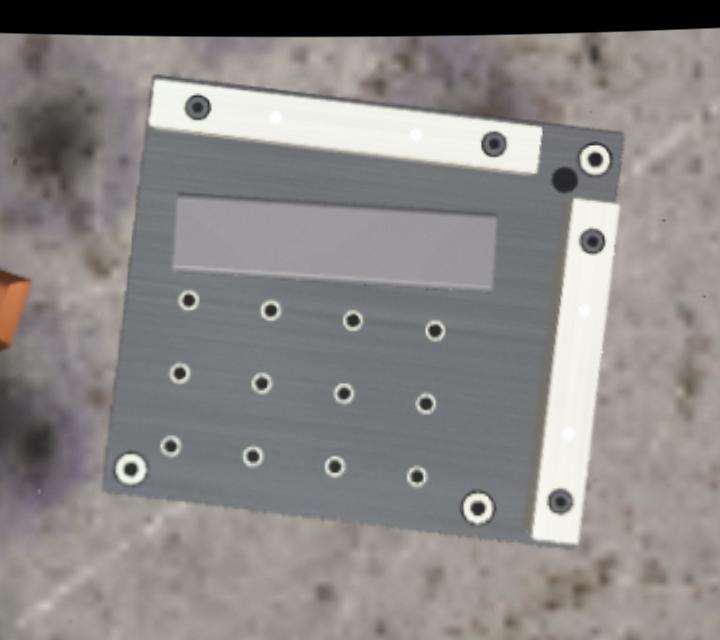

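```bash
python3 - <<'E'
from h import *
o=monitor.get_obs(); print(np.round(o['q'],3))
a=np.radians(-3.72)
print(rel(o['eef_pos'],o['eef_rot'],[.6185,-.047,.13],down(a)))
E
```

```text
[-0.275  0.04   1.521  0.     1.58   1.296]
([1.223, 0.259, 3.829], [0.004, -0.002, -10.786])
```

move_arm([
  [[0.2, 0, 0.4], [0, 0, -1.2], 100],
  [[0.4, 0.1, 0.8], [0, 0, -2.4], 100],
  [[0.6, 0.1, 1.3], [0, 0, -3.6], 100],
  [[0.8, 0.2, 1.7], [0, 0, -4.8], 100],
  [[1.0, 0.26, 2.1], [0, 0, -6.0], 100],
  [[1.1, 0.26, 2.6], [0, 0, -7.2], 100],
  [[1.22, 0.26, 3.0], [0, 0, -8.4], 100],
  [[1.22, 0.26, 3.4], [0, 0, -9.6], 100],
  [[1.22, 0.26, 3.83], [0, 0, -10.79], 100],
  [[1.22, 0.26, 3.83], [0, 0, -10.79], 100],
])

```text
time_s: 3.78
eef_pos: [0.6169, -0.0466, 0.1275]
eef_rot: [-0.002, 0.73, 0.684, -0.001]
wrist_force: [0.1, -0.1, 0.3]
opening: 1.0
```

```bash
python3 - <<'E'
from h import *
o=monitor.get_obs(); print(o['time_s'],np.round(o['q'],3),o['eef_pos'],o['wrist_force'])
cv2.imwrite('pics/w2.png',viewer.camera('wrist'))
print(rel(o['eef_pos'],o['eef_rot'],[.6185,-.047,.042],down(np.radians(-3.72))))
E
```

```text
3.775 [-0.267  0.394  1.577 -0.     1.174 -0.201] [ 0.61688261 -0.04655755  0.12754039] [ 0.08633877 -0.12058254  0.32155894]
([-0.007, 0.034, 1.426], [-0.031, -0.006, -0.005])
```

View pics/w2.png

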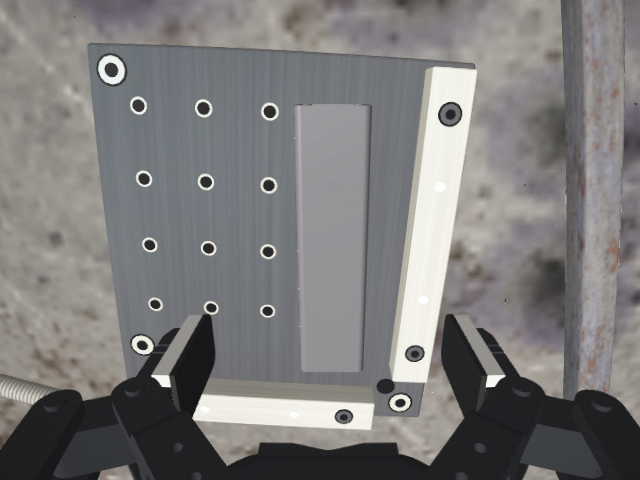

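The tube is centred between the jaws. I'll descend and grip.

move_arm([
  [[0, 0.03, 0.6], [0, 0, 0], 100],
  [[0, 0.03, 1.1], [0, 0, 0], 100],
  [[0, 0.03, 1.42], [0, 0, 0], 100],
  [[0, 0.03, 1.42], [0, 0, 0], 100],
  [[0, 0.03, 1.42], [0, 0, 0], 40],
  [[0, 0.03, 1.42], [0, 0, 0], 0],
  [[0, 0.03, 1.42], [0, 0, 0], 0],
  [[0, 0.03, 1.42], [0, 0, 0], 0],
  [[0, 0.03, 1.42], [0, 0, 0], 0],
])

```text
time_s: 4.95
eef_pos: [0.6212, -0.0471, 0.0458]
eef_rot: [0.001, 0.729, 0.684, 0.0]
wrist_force: [-2.4, 0.3, 5.5]
opening: 0.449
```

```bash
cat >> h.py <<'E'
C=np.array([.6516,-.1738]); YF=np.radians(-6.97); EX=np.array([np.cos(YF),np.sin(YF)]); EY=np.array([-EX[1],EX[0]])
def fx(p): d=np.array(p)[:2]-C; return np.round([d@EX,d@EY],4)
def wf(xf,yf): return C+xf*EX+yf*EY
def st():
    o=monitor.get_obs(); f=o['wrist_force']; Rt=Rq(o['eef_rot']); y=Rt.apply([0,1,0])
    print('t',o['time_s'],'fix',fx(o['eef_pos']),'z',round(o['eef_pos'][2],4),'jaw deg',round(np.degrees(np.arctan2(y[1],y[0])),2),'tilt',np.round(Rt.apply([0,0,1])[:2],3),'F_fix',np.round([f[:2]@EX,f[:2]@EY,f[2]],1),'T',np.round(o['torque'],2),'open',round(o['opening'],3)); return o
E
python3 - <<'E'
from h import *
o=st()
x,y=wf(-.020,.080); print(rel(o['eef_pos'],o['eef_rot'],[x,y,o['eef_pos'][2]],down(YF)))
E
```

```text
t 4.95 fix [-0.0455  0.1221] z 0.0458 jaw deg -3.66 tilt [ 0.001 -0.001] F_fix [-2.4  0.   5.5] T [ 0.03  0.54 -0.01] open 0.449
([-0.725, 0.384, 0.001], [0.01, 0.003, 0.414])
```

move_arm([
  [[-0.1, 0.05, -0.02], [0, 0, 0.1], 0],
  [[-0.2, 0.1, -0.02], [0, 0, 0.2], 0],
  [[-0.3, 0.15, -0.02], [0, 0, 0.3], 0],
  [[-0.4, 0.2, -0.02], [0, 0, 0.41], 0],
  [[-0.5, 0.25, -0.02], [0, 0, 0.41], 0],
  [[-0.6, 0.3, -0.02], [0, 0, 0.41], 0],
  [[-0.64, 0.32, -0.02], [0, 0, 0.41], 0],
  [[-0.64, 0.32, -0.02], [0, 0, 0.41], 0],
])

```text
time_s: 5.95
eef_pos: [0.6377, -0.0867, 0.0458]
eef_rot: [0.0, 0.749, 0.663, 0.0]
wrist_force: [-0.7, 4.0, 4.0]
opening: 0.449
```

```bash
python3 -c "
from h import *
st()"
```

```text
t 5.95 fix [-0.0244  0.0848] z 0.0458 jaw deg -6.97 tilt [0.001 0.   ] F_fix [-1.2  3.8  4. ] T [ 0.53  0.18 -0.03] open 0.449
```

move_arm([
  [[0, 0.03, 0], [0, 0, 0], 0],
  [[0, 0.06, 0], [0, 0, 0], 0],
  [[0, 0.09, 0], [0, 0, 0], 0],
  [[0, 0.12, 0], [0, 0, 0], 0],
  [[0, 0.12, 0], [0, 0, 0], 0],
])

```text
time_s: 6.58
eef_pos: [0.6425, -0.0876, 0.0459]
eef_rot: [-0.002, 0.749, 0.663, -0.002]
wrist_force: [-10.9, 2.1, 11.5]
opening: 0.446
```

```bash
python3 -c "
from h import *
st()"
```

```text
t 6.575 fix [-0.0195  0.0844] z 0.0459 jaw deg -6.93 tilt [-0.005 -0.   ] F_fix [-11.1   0.7  11.5] T [ 0.41  1.79 -0.05] open 0.446
```

move_arm([
  [[-0.03, 0, 0], [0, 0, 0], 0],
  [[-0.06, 0, 0], [0, 0, 0], 0],
  [[-0.09, 0, 0], [0, 0, 0], 0],
  [[-0.12, 0, 0], [0, 0, 0], 0],
  [[-0.12, 0, 0], [0, 0, 0], 0],
])

```text
time_s: 7.2
eef_pos: [0.6421, -0.0906, 0.0458]
eef_rot: [-0.003, 0.748, 0.663, 0.0]
wrist_force: [-8.0, 16.7, 13.4]
opening: 0.445
```

```bash
python3 -c "
from h import *
st()"
```

```text
t 7.2 fix [-0.0195  0.0815] z 0.0458 jaw deg -6.91 tilt [-0.004  0.006] F_fix [-9.9 15.6 13.4] T [ 2.58  1.15 -0.16] open 0.445
```

Contact in y isn't certain, because friction could account for that force. I'll ease x and z off and push y further.

move_arm([
  [[0, -0.04, -0.05], [0, 0, 0], 0],
  [[-0.04, -0.04, -0.05], [0, 0, 0], 0],
  [[-0.08, -0.04, -0.05], [0, 0, 0], 0],
  [[-0.12, -0.04, -0.05], [0, 0, 0], 0],
  [[-0.12, -0.04, -0.05], [0, 0, 0], 0],
])

```text
time_s: 7.82
eef_pos: [0.6411, -0.0924, 0.0477]
eef_rot: [-0.004, 0.748, 0.663, 0.005]
wrist_force: [7.8, 32.4, 0.9]
opening: 0.446
```

```bash
python3 -c "
from h import *
st()
cv2.imwrite('pics/w3.png',viewer.camera('wrist')); viewer.camera('top')
im=viewer.camera('scene'); p=w2p(viewer.calibration('scene'),[*C,.03])[0].astype(int); print(p)"
```

```text
t 7.825 fix [-0.0203  0.0796] z 0.0477 jaw deg -6.89 tilt [0.001 0.012] F_fix [ 3.8 33.1  0.9] T [ 5.56 -1.21  0.01] open 0.446
[384 212]
```

View pics/w3.png

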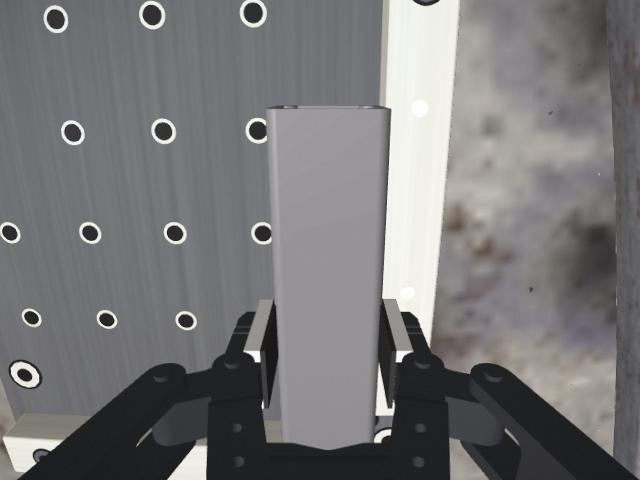

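move_arm([
  [[0.04, 0, 0.04], [0, 0, 0], 0],
  [[0.06, 0, 0.07], [0, 0, 0], 0],
  [[0.06, 0.03, 0.07], [0, 0, 0], 0],
  [[0.06, 0.06, 0.07], [0, 0, 0], 0],
  [[0.06, 0.06, 0.07], [0, 0, 0], 0],
])

```text
time_s: 8.6
eef_pos: [0.6419, -0.0919, 0.0458]
eef_rot: [-0.006, 0.748, 0.663, 0.0]
wrist_force: [-16.0, 24.9, 27.0]
opening: 0.447
```

```bash
python3 -c "
from h import *
st()"
```

```text
t 8.6 fix [-0.0196  0.0801] z 0.0458 jaw deg -6.89 tilt [-0.007  0.009] F_fix [-18.9  22.8  27. ] T [ 4.09  2.65 -0.37] open 0.447
```

move_arm([
  [[0.03, -0.03, -0.03], [0, 0, 0], 0],
  [[0.04, -0.04, -0.04], [0, 0, 0], 0],
  [[0.04, -0.04, -0.04], [0, 0, 0], 80],
  [[0.04, -0.04, -0.04], [0, 0, 0], 100],
  [[0.04, -0.04, -0.04], [0, 0, 0], 100],
  [[0.04, -0.04, -0.4], [0, 0, 0], 100],
  [[0.04, -0.04, -1.2], [0, 0, 0], 100],
  [[0, -0.5, -2.0], [0, 0, 0], 100],
  [[0, -1.0, -3.0], [0, 0, 0], 100],
  [[0, -1.0, -3.0], [0, 0, 0], 100],
])

```text
time_s: 9.85
eef_pos: [0.5865, -0.0919, 0.2319]
eef_rot: [0.005, 0.749, 0.663, 0.003]
wrist_force: [0.0, -0.6, 0.3]
opening: 1.002
```

```bash
python3 - <<'E'
from h import *
import pickle
o=st(); print(np.round(o['q'],2)); c=viewer.calibration('wrist'); im=viewer.camera('wrist'); pickle.dump((c,o),open('pics/w4.pkl','wb'))
cv2.imwrite('pics/w4.png',im)
# overlay home footprint of tube top
P=[[*wf(a,b),.05] for a,b in [(-.04,0),(0,0),(0,.16),(-.04,.16)]]; print(w2p(c,P).round())
x,y=.53,.32
print(rel(o['eef_pos'],o['eef_rot'],[.50,.30,.30],down(YF-np.pi/2)))
E
python3 fit.py w4; rm -f pics/g5.png
```

```text
t 9.85 fix [-0.0745  0.0734] z 0.2319 jaw deg -6.95 tilt [ 0.011 -0.004] F_fix [ 0.1 -0.6  0.3] T [-0.02  0.01 -0.  ] open 1.002
[-0.36  0.22  1.58 -0.    1.33 -0.23]
[[365. 286.]
 [411. 286.]
 [425.  92.]
 [371.  92.]]
([6.307, -2.209, -1.176], [0.077, -0.046, 11.252])
bars z=.03
centre [ 0.551  -0.1737] size 0.0244 0.1267 long-axis angle deg -7.09
centre [ 0.6799 -0.0535] size 0.0248 0.1458 long-axis angle deg 83.66
[117 113 111] [116 113 111]
tube z=.05
```

View pics/w4.png

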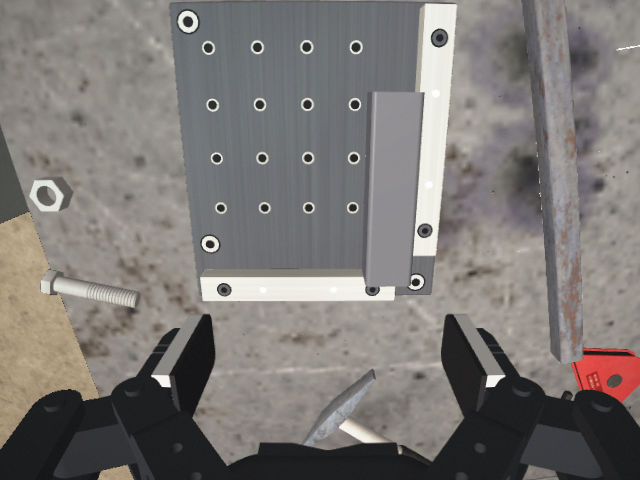

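The long tube's top corners are at (365,285), (411,287), (423,93) and (372,92). That matches the projected home position to 1–2 px, so it's home. Next is the short tube.

move_arm([
  [[0.6, -0.2, -0.4], [0, 0, 1.25], 100],
  [[1.2, -0.4, -0.8], [0, 0, 2.5], 100],
  [[1.9, -0.6, -1.18], [0, 0, 3.75], 100],
  [[2.6, -0.8, -1.18], [0, 0, 5.0], 100],
  [[3.3, -1.1, -1.18], [0, 0, 6.25], 100],
  [[4.0, -1.4, -1.18], [0, 0, 7.5], 100],
  [[4.8, -1.6, -1.18], [0, 0, 8.75], 100],
  [[5.5, -1.9, -1.18], [0, 0, 10.0], 100],
  [[6.3, -2.2, -1.18], [0, 0, 11.25], 100],
  [[6.3, -2.2, -1.18], [0, 0, 11.25], 100],
])

```text
time_s: 11.15
eef_pos: [0.4979, 0.3031, 0.2942]
eef_rot: [0.0, 0.998, -0.059, -0.001]
wrist_force: [0.4, -0.1, -0.4]
opening: 1.002
```

move_arm([
  [[0, 0, 0], [0, 0, 0], 100],
  [[0, 0, 0], [0, 0, 0], 100],
])

```text
time_s: 11.4
eef_pos: [0.4998, 0.2991, 0.2948]
eef_rot: [0.0, 0.998, -0.061, -0.0]
wrist_force: [0.4, 0.6, 1.0]
opening: 1.002
```

```bash
python3 - <<'E'
from h import *
import pickle
o=st(); print(o['eef_pos'],np.round(o['q'],2)); c=viewer.calibration('wrist'); im=viewer.camera('wrist'); pickle.dump((c,o),open('pics/w5.pkl','wb'))
for d in spotter.outline_of('wrist','short_tube'):
    g=d['region'].astype(np.uint8); k=max(cv2.findContours(g,0,1)[0],key=cv2.contourArea)
    W=p2w(c,k.reshape(-1,2).astype(float),.04)[:,:2].astype(np.float32)*1000; r=cv2.minAreaRect(W)
    print(round(d['score'],2),np.array(d['centre'])*[640,480],np.round(np.array(r[0])/1000,4),np.round(r[1],1),round(r[2],2), np.round(cv2.boxPoints(r)/1000,4).tolist())
cv2.imwrite('pics/w5.png',im)
E
```

```text
t 11.4 fix [-0.2081  0.451 ] z 0.2948 jaw deg -96.97 tilt [-0.001 -0.001] F_fix [0.3 0.7 1. ] T [ 0.01  0.02 -0.02] open 1.002
[0.49977752 0.29908045 0.29476477] [ 0.34  0.16  1.52 -0.    1.46  2.03]
0.63 [287.296 157.68 ] [0.5286 0.3331] [74.1 42.7] 11.58 [[0.4880000054836273, 0.3465000092983246], [0.4966000020503998, 0.30469998717308044], [0.5691999793052673, 0.319599986076355], [0.5605999827384949, 0.3614000082015991]]
0.59 [461.632  71.904] [0.5898 0.1637] [82.8 42.7] 71.51 [[0.5565000176429749, 0.13120000064373016], [0.597000002861023, 0.1177000030875206], [0.623199999332428, 0.19619999825954437], [0.5827000141143799, 0.20970000326633453]]
```

View pics/w5.png

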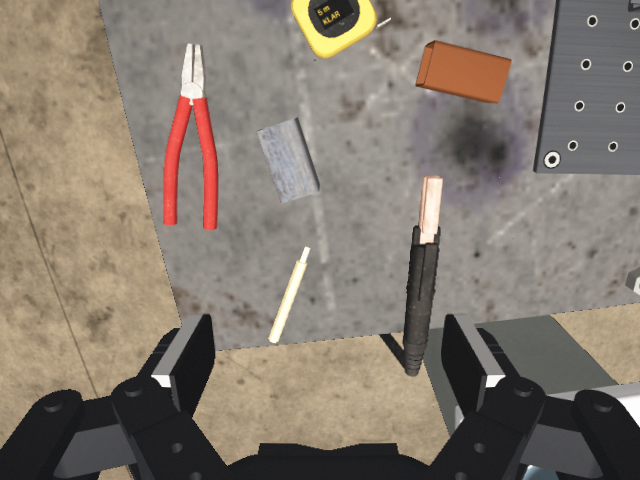

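The short tube's top face is at (288,158). The fit gives 74 x 43 mm, matching 73 x 40 plus a sliver of visible side, so it is the right size. I'll go to it with the jaws partly open, clear of the pliers.

```bash
python3 - <<'E'
from h import *
o=monitor.get_obs()
for z in (.1,.032): print(rel(o['eef_pos'],o['eef_rot'],[.529,.3343,z],down(np.radians(11.58-90))))
E
```

```text
([0.411, -0.642, 3.25], [0.001, 0.001, -2.323])
([0.411, -0.642, 4.383], [0.001, 0.001, -2.323])
```

move_arm([
  [[0.2, -0.3, 0.7], [0, 0, -1.2], 75],
  [[0.41, -0.64, 1.4], [0, 0, -2.32], 75],
  [[0.41, -0.64, 2.2], [0, 0, -2.32], 75],
  [[0.41, -0.64, 3.0], [0, 0, -2.32], 75],
  [[0.41, -0.64, 3.25], [0, 0, -2.32], 75],
  [[0.41, -0.64, 3.25], [0, 0, -2.32], 75],
  [[0.41, -0.64, 3.25], [0, 0, -2.32], 75],
])

```text
time_s: 12.38
eef_pos: [0.5302, 0.3358, 0.1027]
eef_rot: [-0.001, 0.995, 0.101, 0.002]
wrist_force: [-0.9, 0.0, -0.7]
opening: 0.75
```

```bash
python3 - <<'E'
from h import *
o=st(); print(o['eef_pos']); im=viewer.camera('wrist'); cv2.imwrite('pics/w6.png',im)
print(rel(o['eef_pos'],o['eef_rot'],[.529,.3343,.032],down(np.radians(11.58-90))))
c=viewer.calibration('wrist')
for d in spotter.outline_of('wrist','short_tube')[:1]:
    g=d['region'].astype(np.uint8); k=max(cv2.findContours(g,0,1)[0],key=cv2.contourArea)
    r=cv2.minAreaRect(p2w(c,k.reshape(-1,2).astype(float),.04)[:,:2].astype(np.float32)*1000); print(d['score'],r)
E
```

```text
t 12.375 fix [-0.1824  0.4911] z 0.1027 jaw deg -78.39 tilt [0.004 0.002] F_fix [-0.9 -0.1 -0.7] T [0.01 0.03 0.04] open 0.75
[0.53017488 0.33584114 0.10270222]
([-0.029, 0.022, 1.178], [-0.005, -0.029, 0.004])
0.71 ((597.6622314453125, 191.6295166015625), (58.67609405517578, 41.2637939453125), 71.62371063232422)
```

View pics/w6.png

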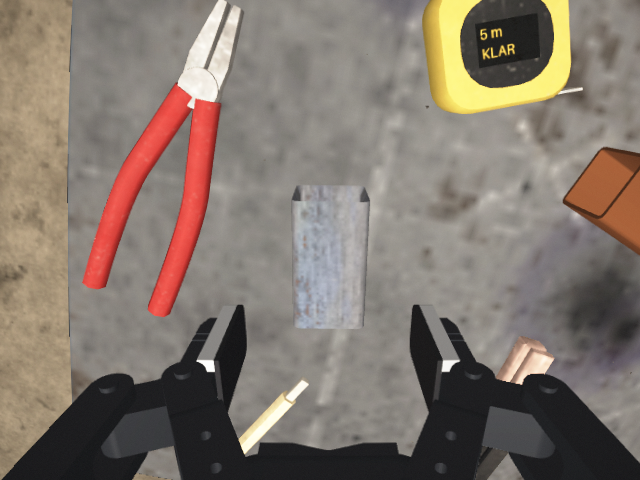

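The tube is aligned and centred between the jaws at (330,265). I'll descend, grip and lift.

move_arm([
  [[0, 0, 0.6], [0, 0, 0], 75],
  [[0, 0, 1.0], [0, 0, 0], 75],
  [[0, 0, 1.13], [0, 0, 0], 75],
  [[0, 0, 1.13], [0, 0, 0], 75],
  [[0, 0, 1.13], [0, 0, 0], 0],
  [[0, 0, 1.13], [0, 0, 0], 0],
  [[0, 0, 1.13], [0, 0, 0], 0],
  [[0, 0, 1.13], [0, 0, 0], 0],
])

```text
time_s: 13.48
eef_pos: [0.5297, 0.336, 0.0342]
eef_rot: [-0.0, 0.995, 0.101, 0.002]
wrist_force: [-1.1, -0.1, 6.4]
opening: 0.454
```

```bash
python3 - <<'E'
from h import *
o=st(); print(o['eef_pos'])
E
```

```text
t 13.475 fix [-0.1828  0.4912] z 0.0342 jaw deg -78.37 tilt [0.003 0.001] F_fix [-1.1 -0.2  6.4] T [ 0.06  0.16 -0.04] open 0.454
[0.52973168 0.33599135 0.0342465 ]
```

move_arm([
  [[0, 0, -0.3], [0, 0, 0], 0],
  [[0, 0, -1.0], [0, 0, 0], 0],
  [[0, 0, -1.7], [0, 0, 0], 0],
  [[0, 0, -1.7], [0, 0, 0], 0],
  [[0, 0, -1.7], [0, 0, 0], 0],
])

```text
time_s: 14.1
eef_pos: [0.5277, 0.3351, 0.1339]
eef_rot: [0.0, 0.995, 0.101, -0.001]
wrist_force: [-0.6, -0.1, -3.9]
opening: 0.452
```

```bash
python3 - <<'E'
from h import *
o=st(); print(o['eef_pos'],np.round(o['q'],2))
x,y=wf(-.100,.034); print(rel(o['eef_pos'],o['eef_rot'],[x,y,.137],down(YF-np.pi/2)))
E
```

```text
t 14.1 fix [-0.1848  0.4901] z 0.1339 jaw deg -78.37 tilt [-0.001 -0.   ] F_fix [-0.6 -0.2 -3.9] T [-0.    0.07 -0.01] open 0.452
[0.52768385 0.33511042 0.13387224] [0.38 0.4  1.56 0.   1.19 1.74]
([-1.086, 7.655, -0.049], [0.003, 0.008, 2.325])
```

move_arm([
  [[-0.1, 0.6, -0.05], [0, 0, 0.2], 0],
  [[-0.2, 1.4, -0.05], [0, 0, 0.4], 0],
  [[-0.3, 2.3, -0.05], [0, 0, 0.7], 0],
  [[-0.4, 3.2, -0.05], [0, 0, 1.0], 0],
  [[-0.6, 4.1, -0.05], [0, 0, 1.3], 0],
  [[-0.7, 5.0, -0.05], [0, 0, 1.6], 0],
  [[-0.85, 5.9, -0.05], [0, 0, 1.9], 0],
  [[-1.0, 6.8, -0.05], [0, 0, 2.2], 0],
  [[-1.09, 7.65, -0.05], [0, 0, 2.32], 0],
  [[-1.09, 7.65, -0.05], [0, 0, 2.32], 0],
])

```text
time_s: 15.35
eef_pos: [0.5558, -0.1307, 0.1355]
eef_rot: [-0.0, 0.998, -0.063, -0.001]
wrist_force: [-0.2, 1.3, -2.7]
opening: 0.451
```

move_arm([
  [[0, 0, 0.4], [0, 0, 0], 0],
  [[0, 0, 0.8], [0, 0, 0], 0],
  [[0, 0, 1.2], [0, 0, 0], 0],
  [[0, 0, 1.35], [0, 0, 0], 0],
  [[0, 0, 1.35], [0, 0, 0], 0],
])

```text
time_s: 15.98
eef_pos: [0.5559, -0.1264, 0.0551]
eef_rot: [-0.001, 0.998, -0.06, -0.001]
wrist_force: [-0.1, 0.2, -2.6]
opening: 0.448
```

```bash
python3 - <<'E'
from h import *
o=st()
im=viewer.camera('wrist'); cv2.imwrite('pics/w7.png',im)
E
```

```text
t 15.975 fix [-0.1008  0.0354] z 0.0551 jaw deg -96.9 tilt [-0.003  0.001] F_fix [-0.1  0.2 -2.6] T [-0.01  0.01  0.03] open 0.448
```

View pics/w7.png

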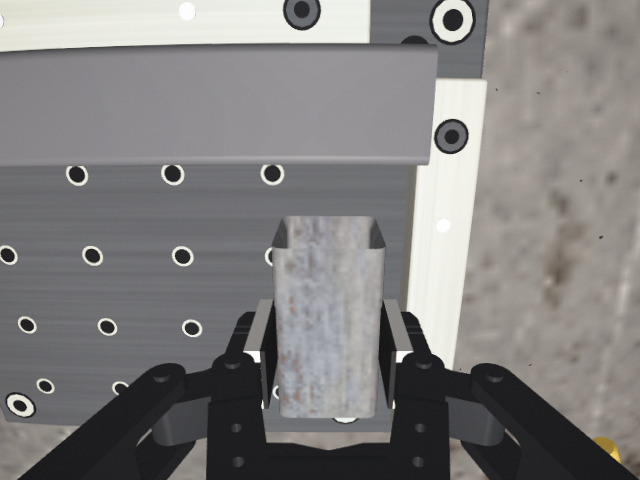

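The short tube is held square, clear of the long tube by about 23 mm and of the side stop by about 15 mm. I'll set it down on the plate, then slide it in.

move_arm([
  [[0, 0, 0.08], [0, 0, 0], 0],
  [[0, 0, 0.16], [0, 0, 0], 0],
  [[0, 0, 0.2], [0, 0, 0], 0],
  [[0, 0, 0.2], [0, 0, 0], 0],
])

```text
time_s: 16.52
eef_pos: [0.5569, -0.1275, 0.0444]
eef_rot: [0.0, 0.998, -0.06, 0.0]
wrist_force: [0.2, 0.5, -2.5]
opening: 0.446
```

```bash
python3 -c "
from h import *
st()"
```

```text
t 16.525 fix [-0.0996  0.0345] z 0.0444 jaw deg -96.93 tilt [ 0. -0.] F_fix [ 0.1  0.6 -2.5] T [-0.01 -0.04  0.03] open 0.446
```

move_arm([
  [[0.03, 0.04, 0], [0, 0, 0], 0],
  [[0.07, 0.09, 0], [0, 0, 0], 0],
  [[0.11, 0.14, 0], [0, 0, 0], 0],
  [[0.15, 0.19, 0], [0, 0, 0], 0],
  [[0.18, 0.23, 0], [0, 0, 0], 0],
  [[0.2, 0.27, 0], [0, 0, 0], 0],
  [[0.2, 0.3, 0], [0, 0, 0], 0],
  [[0.2, 0.3, 0], [0, 0, 0], 0],
])

```text
time_s: 17.52
eef_pos: [0.566, -0.143, 0.0443]
eef_rot: [-0.003, 0.998, -0.06, -0.001]
wrist_force: [-1.6, 14.7, 6.1]
opening: 0.448
```

```bash
python3 -c "
from h import *
st()"
```

```text
t 17.525 fix [-0.0887  0.0202] z 0.0443 jaw deg -96.9 tilt [-0.002  0.006] F_fix [-3.3 14.4  6.1] T [2.49 0.17 0.25] open 0.448
```

move_arm([
  [[0, -0.04, 0], [0, 0, 0], 0],
  [[0.05, -0.04, 0], [0, 0, 0], 0],
  [[0.1, -0.04, 0], [0, 0, 0], 0],
  [[0.15, -0.04, 0], [0, 0, 0], 0],
  [[0.18, -0.04, 0], [0, 0, 0], 0],
  [[0.21, -0.04, 0], [0, 0, 0], 0],
  [[0.24, -0.04, 0], [0, 0, 0], 0],
  [[0.27, -0.04, 0], [0, 0, 0], 0],
  [[0.27, -0.04, 0], [0, 0, 0], 0],
])

```text
time_s: 18.65
eef_pos: [0.5803, -0.1445, 0.0443]
eef_rot: [-0.001, 0.998, -0.06, -0.003]
wrist_force: [-12.6, 6.6, 10.6]
opening: 0.449
```

```bash
python3 -c "
from h import *
st()"
```

```text
t 18.65 fix [-0.0743  0.0204] z 0.0443 jaw deg -96.89 tilt [-0.007  0.003] F_fix [-13.3   5.   10.6] T [1.18 1.8  0.09] open 0.449
```

move_arm([
  [[0.03, 0, 0], [0, 0, 0], 0],
  [[0.06, 0.02, 0], [0, 0, 0], 0],
  [[0.09, 0.04, 0], [0, 0, 0], 0],
  [[0.09, 0.06, 0], [0, 0, 0], 0],
  [[0.09, 0.06, 0], [0, 0, 0], 0],
  [[0.09, 0.06, 0], [0, 0, 0], 0],
])

```text
time_s: 19.4
eef_pos: [0.5805, -0.1448, 0.0443]
eef_rot: [-0.005, 0.998, -0.06, -0.009]
wrist_force: [-30.9, 19.7, 32.8]
opening: 0.448
```

```bash
python3 - <<'E'
from h import *
o=st(); c=viewer.calibration('wrist'); im=viewer.camera('wrist')
P=w2p(c,[[*wf(a,b),.05] for a,b in [(-.04,0),(0,0),(0,.16),(-.04,.16),(-.04,.04),(-.113,.04),(-.113,0)]]); print(P.round())
cv2.imwrite('pics/w8.png',cv2.resize(im[30:480,200:520],None,fx=1.33,fy=1.33))
cv2.imwrite('pics/w8full.png',im)
E
```

```text
t 19.4 fix [-0.0741  0.0202] z 0.0443 jaw deg -96.83 tilt [-0.018  0.01 ] F_fix [-33.1  15.8  32.8] T [3.1  4.94 0.07] open 0.448
[[386. 250.]
 [393. 130.]
 [-87. 137.]
 [-54. 247.]
 [269. 250.]
 [278. 415.]
 [376. 416.]]
```

View pics/w8full.png

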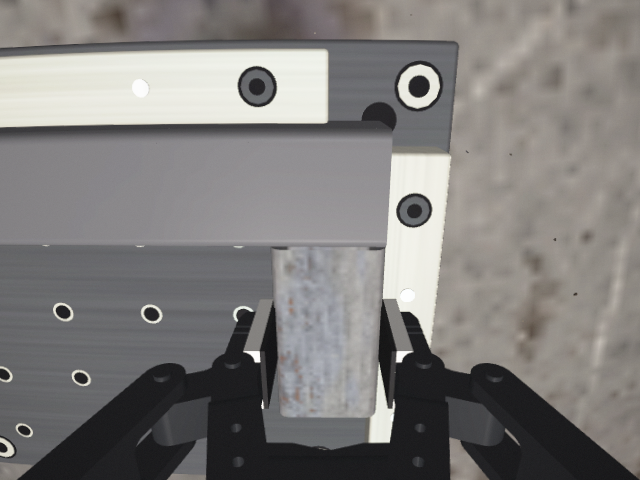

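The end seam is closed at y≈248 and the side is along the stop, both matching the projected in-place corners. x stayed put under 33 N, so contact is solid. The arm's flex tilts the tool by about 1° and presses down with 33 N, so I'll correct the tilt and ease the downforce so that the tube sits flat.

```bash
python3 -c "
from h import *
o=st(); print(rel(o['eef_pos'],o['eef_rot'],o['eef_pos'],down(YF-np.pi/2)))"
```

```text
t 19.45 fix [-0.0741  0.0202] z 0.0442 jaw deg -96.83 tilt [-0.018  0.01 ] F_fix [-34.   17.1  32.1] T [3.05 4.92 0.03] open 0.447
([0.0, 0.0, 0.0], [-0.057, 0.138, 0.018])
```

move_arm([
  [[0, 0, 0], [-0.03, 0.05, 0], 0],
  [[-0.02, 0, -0.01], [-0.06, 0.1, 0], 0],
  [[-0.03, 0, -0.02], [-0.06, 0.14, 0], 0],
  [[-0.03, 0, -0.02], [-0.06, 0.14, 0], 0],
  [[-0.03, 0, -0.02], [-0.06, 0.14, 0], 0],
])

```text
time_s: 20.08
eef_pos: [0.5804, -0.1446, 0.0442]
eef_rot: [0.0, 0.998, -0.06, 0.002]
wrist_force: [-19.3, 18.3, 17.6]
opening: 0.45
```

```bash
python3 -c "
from h import *
st()"
```

```text
t 20.075 fix [-0.0742  0.0203] z 0.0442 jaw deg -96.85 tilt [ 0.005 -0.001] F_fix [-21.4  15.8  17.6] T [3.33 3.2  0.22] open 0.45
```

Upright again. I'll reduce the downforce, so that plate friction doesn't absorb the push, and firm up x and y a little.

move_arm([
  [[0, 0, -0.02], [0, 0, 0], 0],
  [[0.02, 0.03, -0.04], [0, 0, 0], 0],
  [[0.03, 0.05, -0.04], [-0.02, 0.03, 0], 0],
  [[0.03, 0.05, -0.04], [-0.03, 0.03, 0], 0],
  [[0.03, 0.05, -0.04], [-0.03, 0.03, 0], 0],
])

```text
time_s: 20.7
eef_pos: [0.5803, -0.1448, 0.0443]
eef_rot: [0.0, 0.998, -0.06, 0.002]
wrist_force: [-16.0, 26.0, 7.9]
opening: 0.452
```

```bash
python3 -c "
from h import *
st()"
```

```text
t 20.7 fix [-0.0742  0.0202] z 0.0443 jaw deg -96.86 tilt [ 0.005 -0.   ] F_fix [-19.   23.8   7.9] T [4.76 2.68 0.24] open 0.452
```

move_arm([
  [[0.03, -0.01, 0], [0, 0, 0], 0],
  [[0.06, -0.02, -0.01], [0, 0.02, 0], 0],
  [[0.08, -0.02, -0.02], [0, 0.02, 0], 0],
  [[0.08, -0.02, -0.02], [0, 0.02, 0], 0],
  [[0.08, -0.02, -0.02], [0, 0.02, 0], 0],
])

```text
time_s: 21.32
eef_pos: [0.5805, -0.1447, 0.0442]
eef_rot: [0.0, 0.998, -0.06, -0.001]
wrist_force: [-32.3, 19.4, 15.6]
opening: 0.449
```

```bash
python3 - <<'E'
from h import *
st(); c=viewer.calibration('wrist'); im=viewer.camera('wrist')
P=w2p(c,[[*wf(a,b),.05] for a,b in [(-.04,0),(0,0),(-.04,.04),(-.113,.04),(-.113,0)]]); print(P.round().tolist())
cv2.imwrite('pics/w9.png',cv2.resize(im[90:440,180:480],None,fx=1.7,fy=1.7,interpolation=cv2.INTER_CUBIC)); st()
E
```

```text
t 21.325 fix [-0.0741  0.0203] z 0.0442 jaw deg -96.83 tilt [-0.003 -0.   ] F_fix [-34.4  15.3  15.6] T [3.92 5.24 0.17] open 0.449
[[387.0, 249.0], [393.0, 129.0], [270.0, 249.0], [278.0, 417.0], [377.0, 417.0]]
t 21.375 fix [-0.0741  0.0203] z 0.0443 jaw deg -96.83 tilt [-0.003 -0.   ] F_fix [-35.   17.1  14.5] T [3.92 5.28 0.19] open 0.45
```

move_arm([
  [[0, 0.02, -0.01], [0, 0, 0], 0],
  [[-0.01, 0.04, -0.03], [-0.02, 0, 0], 0],
  [[-0.01, 0.06, -0.03], [-0.03, 0, 0], 0],
  [[-0.01, 0.06, -0.03], [-0.03, 0, 0], 0],
  [[-0.01, 0.06, -0.03], [-0.03, 0, 0], 0],
])

```text
time_s: 22.0
eef_pos: [0.5804, -0.1448, 0.0443]
eef_rot: [-0.0, 0.998, -0.06, -0.001]
wrist_force: [-21.8, 31.7, 2.8]
opening: 0.453
```

```bash
python3 - <<'E'
from h import *
st(); c=viewer.calibration('wrist'); im=viewer.camera('wrist')
for t in ('short_tube','long_tube'):
    d=spotter.outline_of('wrist',t)
    for e in d[:1]:
        k=max(cv2.findContours(e['region'].astype(np.uint8),0,1)[0],key=cv2.contourArea).reshape(-1,2)
        w=np.array([fx(p) for p in p2w(c,k.astype(float),.05)]); print(t,round(e['score'],2),np.percentile(w,[2,98],axis=0).round(4).tolist())
st()
E
```

```text
t 22.0 fix [-0.0742  0.0201] z 0.0443 jaw deg -96.84 tilt [-0.001  0.   ] F_fix [-25.5  28.8   2.8] T [5.69 3.3  0.2 ] open 0.453
short_tube 0.74 [[-0.1136, 0.0005], [-0.0386, 0.0396]]
long_tube 0.78 [[-0.039, 0.0002], [0.0021, 0.1354]]
t 22.15 fix [-0.0742  0.0201] z 0.0443 jaw deg -96.85 tilt [-0.001  0.   ] F_fix [-24.8  29.2   2.5] T [5.73 3.31 0.18] open 0.449
```

Both pushes are firm (25 N and 29 N), the tool is upright, and both outlines sit where they should. I'm handing it in.

```bash
python3 -c "
from h import *
st(); print(workorder.hand_in())"
```

```text
t 22.15 fix [-0.0742  0.0201] z 0.0443 jaw deg -96.85 tilt [-0.001  0.   ] F_fix [-24.8  29.2   2.5] T [5.73 3.31 0.18] open 0.449
the job is handed in; nothing more can be done
None
```

The frame corner is fitted up and handed in at 22 s, with the arm still gripping and pressing the short tube. I slid the long tube home first, then set the short tube flat on the plate along the side stop and butted it against the long tube.

**Final push:** 25 N toward the long tube and back stop, and 29 N against the side stop. Downforce was 2.5 N and the tool was vertical to about 0.001 rad.

**Position:** in the corner frame, the short tube's outline spans x from -0.114 to -0.039 and y from 0.0005 to 0.040. The long tube's near face measures x = -0.039 and its end y = 0.0002. All are within 1–2 mm of the target positions.

**Seating:** pushing harder did not move the short tube in either direction, so it is in solid contact.

**Checks that fell short:**
- The grasp point ended 2 mm ahead of where it would be if I had gripped the tube exactly at its middle. This is most likely an off-centre grip.
- The last enlarged picture was refused because I had reached the 12-view limit. The final check therefore used the outline network and force readings. The last picture I saw, with the tube at the same position, showed the seam closed.
- The outline puts the long tube's back edge 2 mm inside the back stop. I put this down to measurement error, as its projected home corners had matched to 1–2 px earlier.

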